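# Square up the ruling straightedge over the blue tape

## Robot

A 6-joint arm with a two-finger parallel gripper is mounted at the origin on the work surface. World frame = base frame: x ahead of the robot, y to its left, z up, the work surface at z = 0. Lengths are in m, angles in degrees, forces in N, time in s.
With the tool pointing down it reaches from about 0.35 to 0.875 m from the base axis. Payload 4.2 kg.
Tool frame: the origin (TCP) lies midway between the tips of the shut fingers; the grasp point (between the pads) lies 19 mm behind it (r.pinch_z is the distance from the TCP to the grasp point, in m); z points along the fingers, y is the line along which they close (so a half turn about z gives the same grasp; the last joint's range is limited). The gripper opens to 87 mm and grips with 3 to 60 N. Pads are 19 mm wide; open, the fingers measure 117 mm over their backs; the gripper's body (75 mm by 190 mm) begins 51 mm behind the grasp point.
Start: joints at [87.124, 22.042, 0.453, 0, -68.411, -14.817], TCP at [0.19, 0.595, 0.223] pointing down, gripper open.
Joint ranges: [-179.83, 179.83], [-69.29, 118.12], [-61.27, 80.66], [-181.25, 117.63], [-171.15, -9.14], [-177.46, 177.46]. Speed limits (degrees/s): [159.86, 159.86, 180, 180, 180, 180].

## Interface

Orientations are given as a 3x3 rotation matrix whose columns are the frame's x, y, z axes.
In Python, from station import r, imaging, models gives the robot as it stands. The module is installed in compiled form; this text tells all that it offers.
- The arm moves only by the tool apply_moves, never from a script. Its argument "moves" is a list of rows, each a list of 2 entries, a list of its own where there are three numbers: the shift along the tool's x, y, z in m, then the turn about the tool's z in degrees. A call has 1 to 5 rows; each row shifts and turns the commanded pose from where the row before left it, along the tool's axes as they then stand; what a row does not reach is not made up. A row lasts 1/12 s, in which the tool goes at most 41.7 mm and 7.16 degrees, less where a joint would pass 70% of its speed; a pose out of reach is approached as far as the arm can. A call is refused whole if a number of a shift passes 0.0417 or a number of a turn 7.16, either way. A call with a gripper value outside its range is refused whole. "hand" is the finger opening in m, from 0 to 0.087, set as the call begins (left out, the last holds). The fingers move at their own pace and stop on an object; the grip force is fixed at half the most. Time passes only in rows, so rows that do not move let the fingers close. It gives the time, the measured TCP pose, the force, the opening and the grip force at its end, in the units of the state.
- r.sense(): the state, without advancing time (a new reading comes with each control period).
- imaging.capture(name): name is "scene" or "top" or "wrist"; returns a dict with "frame" (480x640x3 uint8, blue, green, red), "intrinsics" (3x3 intrinsics, pixels), "eye" and "orientation" of the camera in the world. Camera axes: x right, y down, z forward; pixel columns grow to the right and rows downward; lengths in m; the calibration is good to about 2 mm. A picture is of the moment at which its call begins. There is no depth.
- r.finish_job(): hands the job in; it is judged then, once.
Trained networks look in a picture, given as the dict that the camera call returned (one of the last four; its "shot" number tells which), for a name from the list of things; names that differ only in an ending like _2 or _b are one class to them, and where a whole thing is asked for, a point or a joint stands for the part that bears it (a point fixed in the world has none). Each returns a list of dicts, best first, with "confidence" (0 to 1); they miss things now and then, are a little off and sometimes report something else, mostly with a low value. They report only what shows in the picture. A call takes as long as a camera call.
- models.cut_out(picture, target): "region" (480x640 bool, what is visible of it) and "extent" ([left, top, width, height] as shares, 0 to 1, of the picture: columns of its width, rows of its height, round what is visible of it).
- models.place_of(picture, target): "at" ([column, row] as shares, 0 to 1, of the picture: columns of its width, rows of its height: a listed point, or the origin of a listed thing).
The state is a dict: "time_s": time; "joints": joint angles; "joint_velocities": joint speeds; "effort": joint torques, N m; "tcp_pos": TCP position; "ee_rot": TCP orientation; "wrist_force": force on the tool from outside, world axes, zero at the start; "moment": the same for the moment, N m; "gripper_width": opening from 0.0 (shut) to 1.0 (fully open); "gripper_force": force on a finger pad.
Only numpy, scipy, OpenCV 4.12 (cv2) and the standard library are available. Lean on these libraries where they do the work, as an engineer would, in place of code of your own. Each camera call takes 0.05 s, during which the arm holds its last target. There are 200 camera calls.

## Task

Move the dark steel straightedge of the ruling board from where it stands until it lies square over the middle of the blue tape (not the yellow one). Move it only with the two orange knobs, a little on one and then a little on the other, so that it is never more than 5 degrees out of square on the way, and do not push the straightedge itself.

Things in the scene. Friction and masses are not known exactly. Their poses are not given: they have to be found in the camera images.
- straightedge: Dark steel bar 14 x 260 x 10 mm across a white canvas, top 45 mm above table. Origin: middle of underside; y along it to the left end, x away from robot. Starts square, midway between the tapes. Each end is driven by the knob beside it via a brass rack 125 mm from the middle: 30 mm per radian of knob, 52 mm at most either way. One end leading by 10 mm skews it 2.3 degrees. Stays where left.
- blue_tape: Fixed strip of blue tape, 25 x 200 mm, flat on the canvas, parallel to the starting bar and 41 to 45 mm from it, on the far side or the robot's side (a like yellow strip on the other). Origin: its centre, 30 mm above the table; x across it in the bar's direction of travel (away from the robot), y along it to the left.
- left_grip (a point): Left (+y) knob: upright orange fin 50 long, 14 thick, z 52 to 88 mm, on a black disc (radius 24) over a grey housing. Point on its fixed upright axis, 78 mm above table; x along the fin, y across it; turns with the knob. Anticlockwise from above moves the bar's left end away from the robot, clockwise nearer. Stiff (0.2 N m), stays put; fin starts along tape x, turns 1.75 rad either way.
- right_grip (a point): The same on the right (-y) knob, mirrored: clockwise from above moves the bar's right end away from the robot, anticlockwise nearer. The knob axes are 158 mm left and right of the board's middle, the bar's ends reach 28 mm short of them; the bar lies 7 mm lower than the top of the black discs.

How it is judged (in metres and radians):
At the end, for the whole second after the job is handed in: The middle of the straightedge lies within 10 mm of the blue tape's centre line, within 2.5 degrees of parallel to it, at rest (x of straightedge in the frame of blue_tape between -0.01 and 0.01 m and angle between the x axis of straightedge and the x axis of blue_tape, either way round below 0.045 rad and linear speed of straightedge below 0.01 m/s); the robot touches nothing.
It fails at once if the straightedge is more than 5.4 degrees out of square (angle between the x axis of straightedge and the x axis of blue_tape, either way round above 0.095 rad).
It fails at once if the straightedge itself is pushed by the robot (over 3 N) (contact force between any of the fingers, the arm and straightedge above 3 N).
It also fails if it takes over 64 s, if anything falls off the work surface, if the arm or the gripper's body presses on something with over 40 N, if the wrist force passes 120 N, or if a joint passes its speed limit or range.

## Working session

There is one attempt and no reset: what is moved stays moved. The work goes in short steps, Python scripts to look and compute and a tool call to move; the robot and the scene stay as the last step left them, time stands still between calls to the robot, and variables do not carry over. Pictures are saved under pics/ and viewed, at most 10 in all, crops included, and the job is handed in when it is done.

Besides the shell and the picture viewer there is one more tool, called after "Call:" as name([rows], argument=value, ...), one row to a line, values as JSON. apply_moves: Moves the arm, as the interface text tells. Its arguments: {"type":"object","properties":{"moves":{"type":"array"},"hand":{"type":"number"}},"required":["moves"]}

```bash
mkdir -p pics; cat > h.py <<'E'
import numpy as np, cv2
from station import r, imaging, models
def ray(p,uv):
    K=np.array(p["intrinsics"]);R=np.array(p["orientation"]);o=np.array(p["eye"])
    d=R@np.linalg.inv(K)@np.array([uv[0],uv[1],1.]);return o,d/np.linalg.norm(d)
def plane(p,uv,z):
    o,d=ray(p,uv);return o+d*(z-o[2])/d[2]
def tri(rs):
    A=0;b=0
    for o,d in rs:
        M=np.eye(3)-np.outer(d,d);A=A+M;b=b+M@o
    return np.linalg.solve(A,b)
def at(p,n):
    q=models.place_of(p,n)
    return (np.array(q[0]["at"])*[640,480],q[0]["confidence"]) if q else (None,0)
E
python3 - <<'E'
from h import *
ps={n:imaging.capture(n) for n in("scene","top")}
for n,p in ps.items(): cv2.imwrite(f"pics/{n}0.png",p["frame"])
for t,z in(("left_grip",.078),("right_grip",.078),("straightedge",.035),("blue_tape",.03)):
    rs=[]
    for n,p in ps.items():
        uv,c=at(p,t)
        if uv is not None: rs.append(ray(p,uv));print(t,n,uv.round(1),round(c,2),plane(p,uv,z).round(4))
    if len(rs)==2: print("  tri",tri(rs).round(4))
s=r.sense();print(s["time_s"],s["tcp_pos"],s["ee_rot"],s["gripper_width"])
E
```

```text
left_grip scene [428.4 295.4] 0.74 [0.5378 0.2073 0.078 ]
left_grip top [212.8 267.5] 0.63 [0.5469 0.211  0.078 ]
  tri [0.5464 0.2087 0.0895]
right_grip scene [258.9 230.2] 0.81 [ 0.6127 -0.0918  0.078 ]
right_grip top [427.8 220.9] 0.78 [ 0.6068 -0.0962  0.078 ]
  tri [ 0.6077 -0.0979  0.0692]
straightedge scene [337.6 272.2] 0.74 [0.5693 0.0524 0.035 ]
straightedge top [323.3 249.1] 0.59 [0.5712 0.0538 0.035 ]
  tri [0.5711 0.0537 0.0381]
blue_tape scene [347.7 253.8] 0.58 [0.5221 0.0384 0.03  ]
blue_tape top [327.1 276.8] 0.94 [0.5292 0.0491 0.03  ]
  tri [0.531  0.0469 0.0454]
0.5 [0.18989619 0.59537894 0.2224882 ] [[ 9.52691794e-01 -3.03938055e-01 -6.09542565e-05]
 [-3.03938060e-01 -9.52691788e-01 -1.09807558e-04]
 [-2.46959241e-05  1.23139078e-04 -9.99999992e-01]] 0.9987353479793868
```

View pics/top0.png

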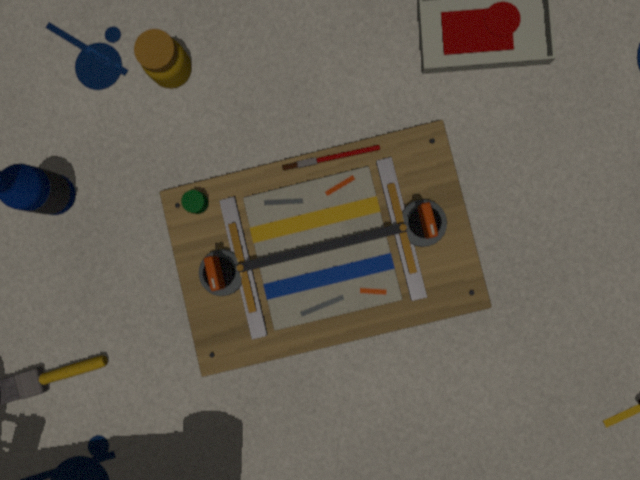

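View pics/scene0.png

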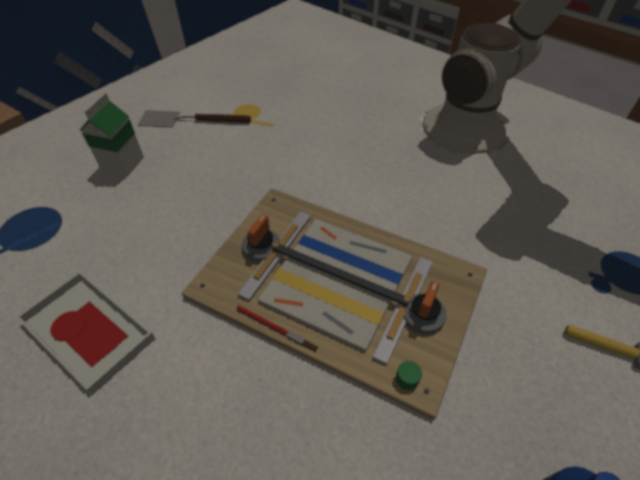

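The bar runs between the orange fins. The left knob is at top-view pixel (213,270) and the right knob at (428,221). The blue tape at (330,277) is on the robot's side and the yellow one at (315,218) is on the far side. The board is yawed about +11°, and the bar has to come about 43 mm nearer. I'll move above the left knob.

Call:
apply_moves([
  [[0.0304, 0.0173, 0], 0],
  [[0.0304, 0.0173, 0], 0],
  [[0.0304, 0.0173, 0], 0],
  [[0.0304, 0.0173, 0], 0],
  [[0.0304, 0.0173, 0], 0],
], hand=0.05)

```text
time_s: 0.92
tcp_pos: [0.3092, 0.4655, 0.2227]
ee_rot: [[0.953, -0.303, 0.0], [-0.303, -0.953, 0.0], [0.0, -0.0, -1.0]]
wrist_force: [0.0, 0.3, 0.5]
gripper_width: 0.705
gripper_force: 0.0
```

Call:
apply_moves([
  [[0.0304, 0.0173, 0], 0],
  [[0.0304, 0.0173, 0], 0],
  [[0.0304, 0.0173, 0], 0],
  [[0.0304, 0.0173, 0], 0],
  [[0.0304, 0.0173, 0], 0],
])

```text
time_s: 1.33
tcp_pos: [0.4279, 0.3368, 0.2229]
ee_rot: [[0.953, -0.304, 0.0], [-0.304, -0.953, 0.001], [0.0, -0.001, -1.0]]
wrist_force: [-0.0, -0.2, 0.1]
gripper_width: 0.577
gripper_force: 0.0
```

Call:
apply_moves([
  [[0.0304, 0.0173, 0], 0],
  [[0.0304, 0.0173, 0], 0],
  [[0.0304, 0.0173, 0], 0],
  [[0.0304, 0.0173, 0], 0],
  [[0.02, 0.01, 0], 0],
])

```text
time_s: 1.75
tcp_pos: [0.5393, 0.2173, 0.2227]
ee_rot: [[0.952, -0.306, 0.0], [-0.306, -0.952, -0.0], [0.0, 0.0, -1.0]]
wrist_force: [-0.1, -0.2, 0.5]
gripper_width: 0.578
gripper_force: 0.0
```

Call:
apply_moves([
  [[0, 0, 0], -7.1],
  [[0, 0, 0], -7.1],
  [[0, 0, 0], -7.1],
  [[0, 0, 0], -7.1],
  [[0, 0, 0], 0],
])

```text
time_s: 2.17
tcp_pos: [0.5379, 0.2196, 0.2226]
ee_rot: [[0.982, 0.188, 0.0], [0.188, -0.982, 0.0], [0.0, -0.0, -1.0]]
wrist_force: [-0.4, -0.2, 1.2]
gripper_width: 0.574
gripper_force: 0.0
```

```bash
cat >> h.py <<'E'
def report(name,zs={"left_grip":.078,"right_grip":.078,"straightedge":.035,"blue_tape":.03},cams=("wrist","top","scene")):
    ps={n:imaging.capture(n) for n in cams}
    cv2.imwrite(f"pics/{name}.png",ps[cams[0]]["frame"])
    for t,z in zs.items():
        rs=[]
        for n,p in ps.items():
            uv,c=at(p,t)
            if uv is not None and c>.4: rs.append(ray(p,uv));print(t,n,uv.round(1),round(c,2),plane(p,uv,z).round(4))
        if len(rs)>1: print("  tri",tri(rs).round(4))
    s=r.sense();R=np.array(s["ee_rot"])
    print(s["time_s"],np.round(s["tcp_pos"],4),"yaw",np.degrees(np.arctan2(R[1,0],R[0,0])).round(2),np.round(s["joints"],1),s["gripper_width"])
    return ps
E
python3 -c "
from h import *
report('w1')"
```

```text
left_grip wrist [327.7 231.2] 0.69 [0.5388 0.2115 0.078 ]
left_grip scene [432.5 296.2] 0.93 [0.535 0.213 0.078]
  tri [0.5404 0.2132 0.0855]
right_grip top [426.7 222.8] 0.95 [ 0.6041 -0.0946  0.078 ]
right_grip scene [257.4 225.7] 0.76 [ 0.6069 -0.1014  0.078 ]
  tri [ 0.6062 -0.0969  0.0801]
straightedge wrist [498.2 214.3] 0.61 [0.5726 0.0574 0.035 ]
straightedge top [321.7 249.8] 0.69 [0.5702 0.0563 0.035 ]
straightedge scene [337.5 272.9] 0.85 [0.5705 0.0531 0.035 ]
  tri [0.5714 0.0557 0.0354]
blue_tape wrist [490.6 258.4] 0.57 [0.529 0.048 0.03 ]
blue_tape top [325.5 277.3] 0.84 [0.5285 0.0516 0.03  ]
blue_tape scene [348.4 256.3] 0.67 [0.5259 0.043  0.03  ]
  tri [0.5301 0.0496 0.037 ]
2.9167 [0.5378 0.2197 0.2225] yaw 10.7 [ 38.2  17.8  -5.9  -0.  -66.3  62.5] 0.575515862346681
```

View pics/w1.png

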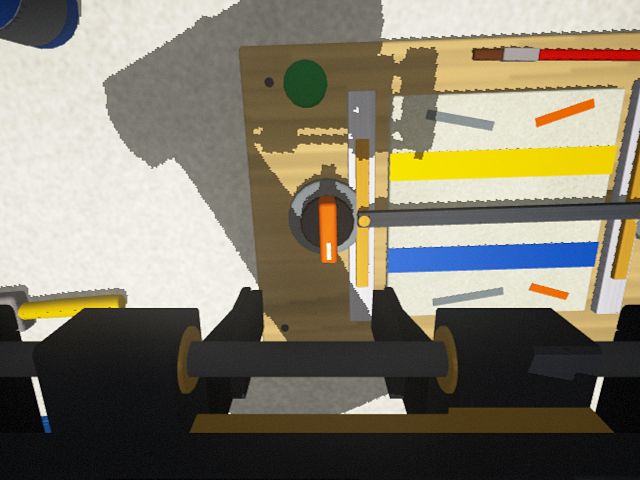

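The wrist view shows the left fin at about (328,230), still square, the bar at row ~215 and the blue tape at row ~257. I'll measure the exact yaw and centre from these colours.

```bash
cat >> h.py <<'E'
def rect(p,mask,z):
    m=cv2.morphologyEx(mask.astype(np.uint8),cv2.MORPH_OPEN,np.ones((3,3)))
    n,l,st,_=cv2.connectedComponentsWithStats(m);k=1+np.argmax(st[1:,4])
    ys,xs=np.where(l==k);P=np.array([plane(p,(a,b),z)[:2] for a,b in zip(xs,ys)])
    c,s,_=cv2.minAreaRect((P*1000).astype(np.float32));w=P-P.mean(0)
    v=np.linalg.svd(w,full_matrices=False)[2][0]
    return np.round(c,1),np.round(s,1),np.degrees(np.arctan2(v[1],v[0])).round(2)%180,(P.mean(0)*1000).round(1)
E
python3 -c "
from h import *
p=imaging.capture('wrist');f=cv2.cvtColor(p['frame'],cv2.COLOR_BGR2HSV);H,S,V=[f[...,i].astype(int) for i in range(3)]
b=(H>100)&(H<125)&(S>150)&(V>60);b[:, :380]=0;b[280:]=0
print('blue',rect(p,b,.03))
q=models.cut_out(p,'straightedge')[0];print(q['confidence'],'bar',rect(p,q['region'],.045))
o=(H<14)&(S>180)&(V>80);o[:, :300]=0;o[:,360:]=0
print('fin',rect(p,o,.088));ys,xs=np.where(o);print(xs.min(),xs.max(),ys.min(),ys.max())
for uv in((328,197),(328,240),(328,262),(325,220)): print(uv,[plane(p,uv,z).round(4)[:2] for z in(.088,.052)])
c=p['frame'][160:280,270:390];cv2.imwrite('pics/c1.png',cv2.resize(c,None,fx=5,fy=5,interpolation=0)); print(p['eye'])
"
```

```text
blue (array([530.6,  47.7]), array([ 24.4, 199.6]), np.float64(102.62), array([530.8,  47.2]))
0.95 bar (array([574.,  62.]), array([ 17. , 251.4]), np.float64(102.62), array([573.7,  62.4]))
fin (array([552.6, 214.8]), array([32.9, 13.3]), np.float64(26.400000000000006), array([558.4, 215.3]))
319 337 196 262
(328, 197) [array([0.5681, 0.2175]), array([0.5619, 0.2153])]
(328, 240) [array([0.5342, 0.2108]), array([0.524 , 0.2078])]
(328, 262) [array([0.516 , 0.2072]), array([0.5036, 0.2038])]
(325, 220) [array([0.5498, 0.2163]), array([0.5415, 0.2139])]
[0.61835199 0.23550737 0.38461789]
```

View pics/c1.png

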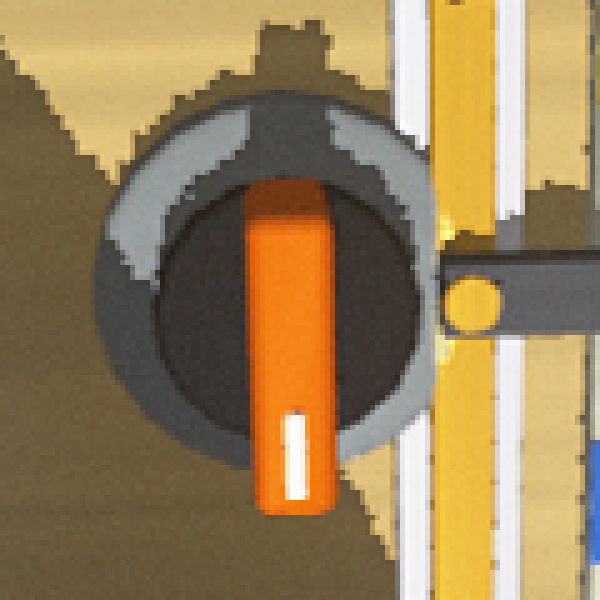

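The crop shows the fin's top face centred at about pixel (328.4,233.2) and the disc at (327.4,221). That puts the left axis at (0.5405, 0.2117), the board yaw at 12.6°, and the travel at about 43.5 mm (83° of knob). The right axis is then about (0.6095, -0.0966). Next I'll go down and grip the left fin.

Call:
apply_moves([
  [[0, 0, 0], -1.9],
  [[0.001, 0.0085, 0.02], 0],
  [[0, 0, 0.03], 0],
  [[0, 0, 0.03], 0],
  [[0, 0, 0.02], 0],
])

```text
time_s: 3.43
tcp_pos: [0.5394, 0.2109, 0.12]
ee_rot: [[0.976, 0.217, -0.003], [0.217, -0.976, -0.001], [-0.003, 0.001, -1.0]]
wrist_force: [-0.1, 0.1, -0.3]
gripper_width: 0.574
gripper_force: 0.0
```

Call:
apply_moves([
  [[0, 0, 0.02], 0],
  [[0, 0, 0.02], 0],
  [[0, 0, 0.015], 0],
  [[0, 0, 0.006], 0],
  [[0, 0, 0], 0],
])

```text
time_s: 3.85
tcp_pos: [0.5398, 0.2111, 0.06]
ee_rot: [[0.976, 0.218, -0.003], [0.218, -0.976, -0.002], [-0.003, 0.001, -1.0]]
wrist_force: [0.5, 0.0, 0.4]
gripper_width: 0.572
gripper_force: 0.0
```

Call:
apply_moves([
  [[0, 0, 0], 0],
  [[0, 0, 0], 0],
  [[0, 0, 0], 0],
  [[0, 0, 0], 0],
  [[0, 0, 0], 0],
], hand=0)

```text
time_s: 4.27
tcp_pos: [0.5409, 0.2119, 0.0624]
ee_rot: [[0.976, 0.218, 0.001], [0.218, -0.976, 0.001], [0.001, -0.001, -1.0]]
wrist_force: [0.1, -1.3, -0.0]
gripper_width: 0.287
gripper_force: 0.0
```

Call:
apply_moves([
  [[0, 0, 0.001], 0],
  [[0, 0, 0], 0],
  [[0, 0, 0], 0],
  [[0, 0, 0], 0],
  [[0, 0, 0], 0],
])

```text
time_s: 4.68
tcp_pos: [0.5408, 0.2115, 0.0608]
ee_rot: [[0.976, 0.218, 0.0], [0.218, -0.976, -0.0], [0.0, 0.0, -1.0]]
wrist_force: [-0.1, -1.4, 2.5]
gripper_width: 0.161
gripper_force: 30.0
```

Call:
apply_moves([
  [[0, 0, 0], 3],
  [[0, 0, 0], 3],
  [[0, 0, 0], 3],
  [[0, 0, 0], 3],
  [[0, 0, 0], 0],
])

```text
time_s: 5.1
tcp_pos: [0.5408, 0.211, 0.0608]
ee_rot: [[1.0, 0.01, -0.0], [0.01, -1.0, -0.001], [-0.0, 0.001, -1.0]]
wrist_force: [1.8, -3.7, 2.1]
gripper_width: 0.159
gripper_force: 30.0
```

```bash
python3 -c "
from h import *
s=r.sense();print(s['wrist_force'],s['moment'],s['gripper_width'],s['gripper_force'])
report('w2',cams=('top','scene'))"
```

```text
[ 1.77462342 -3.69500091  2.11796134] [-1.24428171 -0.40405174 -0.11611306] 0.15869776362436397 30.001666503958404
left_grip scene [430.2 296.5] 0.76 [0.5378 0.2105 0.078 ]
right_grip top [428.  220.8] 0.63 [ 0.607  -0.0964  0.078 ]
right_grip scene [257.4 225.6] 0.91 [ 0.6067 -0.1016  0.078 ]
  tri [ 0.6079 -0.0972  0.0817]
straightedge top [323.8 251.8] 0.59 [0.5671 0.0532 0.035 ]
straightedge scene [339.  271.8] 0.95 [0.567  0.0537 0.035 ]
  tri [0.567  0.0534 0.0347]
blue_tape top [326.  279.1] 0.92 [0.5258 0.0509 0.03  ]
blue_tape scene [351.  257.6] 0.69 [0.5252 0.0483 0.03  ]
  tri [0.5264 0.0501 0.0326]
5.6 [0.5408 0.211  0.0608] yaw 0.64 [ 37.3  27.1 -17.5   0.1 -45.4  53.3] 0.15696082123684563
```

Call:
apply_moves([
  [[0, 0, 0], 4.5],
  [[0, 0, 0], 4.5],
  [[0, 0, 0], 4.5],
  [[0, 0, 0], 4.5],
  [[0, 0, 0], 0],
])

```text
time_s: 6.02
tcp_pos: [0.5406, 0.2101, 0.0607]
ee_rot: [[0.954, -0.301, -0.001], [-0.301, -0.954, -0.002], [-0.0, 0.002, -1.0]]
wrist_force: [2.3, -8.0, 4.2]
gripper_width: 0.156
gripper_force: 30.0
```

Call:
apply_moves([
  [[0, 0, 0], 0],
  [[0, 0, 0], 0],
  [[0, 0, 0], 0],
  [[0, 0, 0], 0],
  [[0, 0, 0], 0],
], hand=0.05)

```text
time_s: 6.43
tcp_pos: [0.5405, 0.2122, 0.0604]
ee_rot: [[0.954, -0.298, -0.0], [-0.298, -0.954, 0.0], [-0.0, -0.0, -1.0]]
wrist_force: [-0.4, 0.2, 0.8]
gripper_width: 0.454
gripper_force: 0.0
```

Call:
apply_moves([
  [[0, 0, -0.01], 0],
  [[0, 0, -0.03], 0],
  [[0, 0, -0.03], 0],
  [[0, 0, -0.03], -5],
  [[0, 0, -0.03], -5],
])

```text
time_s: 6.85
tcp_pos: [0.5405, 0.2118, 0.1928]
ee_rot: [[0.992, -0.124, 0.001], [-0.124, -0.992, 0.0], [0.001, -0.001, -1.0]]
wrist_force: [0.9, 0.4, 0.1]
gripper_width: 0.573
gripper_force: 0.0
```

Call:
apply_moves([
  [[0, 0, 0], -5],
  [[0, 0, 0], -5],
  [[0, 0, 0], -5],
  [[0, 0, 0], -5],
  [[0, 0, 0], 0],
])

```text
time_s: 7.27
tcp_pos: [0.5406, 0.2119, 0.1915]
ee_rot: [[0.975, 0.22, 0.001], [0.22, -0.975, 0.001], [0.001, -0.001, -1.0]]
wrist_force: [0.6, 0.3, 0.4]
gripper_width: 0.573
gripper_force: 0.0
```

Call:
apply_moves([
  [[0, 0.039, 0], 0],
  [[0, 0.039, 0], 0],
  [[0, 0.039, 0], 0],
  [[0, 0.039, 0], 0],
  [[0, 0.039, 0], 0],
])

```text
time_s: 7.68
tcp_pos: [0.5834, 0.0199, 0.1912]
ee_rot: [[0.976, 0.217, 0.001], [0.217, -0.976, 0.0], [0.001, -0.0, -1.0]]
wrist_force: [0.7, 0.1, 0.4]
gripper_width: 0.575
gripper_force: 0.0
```

Call:
apply_moves([
  [[0, 0.039, 0], 0],
  [[0, 0.039, 0], 0],
  [[0, 0.03, 0], 0],
  [[0, 0.013, 0], 0],
  [[0, 0, 0], 0],
])

```text
time_s: 8.1
tcp_pos: [0.6098, -0.0994, 0.1905]
ee_rot: [[0.977, 0.213, -0.0], [0.213, -0.977, -0.0], [-0.0, 0.0, -1.0]]
wrist_force: [-0.1, 1.2, 0.2]
gripper_width: 0.573
gripper_force: 0.0
```

```bash
cat >> h.py <<'E'
def wr(name,view=True):
    p=imaging.capture('wrist');f=cv2.cvtColor(p['frame'],cv2.COLOR_BGR2HSV);H,S,V=[f[...,i].astype(int) for i in range(3)]
    b=(H>100)&(H<125)&(S>150)&(V>40);b[285:]=0
    print('blue',rect(p,b,.03))
    q=models.cut_out(p,'straightedge');
    if q: print(q[0]['confidence'],'bar',rect(p,q[0]['region'],.045))
    o=(H<14)&(S>180)&(V>130);o[:, :290]=0;o[:,370:]=0;o[:170]=0;o[290:]=0
    print('fin',rect(p,o,.088))
    cv2.imwrite(f'pics/{name}.png',p['frame'])
E
python3 -c "
from h import *
wr('w3');report('t3',cams=('top','scene'))"
```

```text
blue (array([532.9,  48.5]), array([ 20. , 199.5]), np.float64(102.43), array([533. ,  47.3]))
0.89 bar (array([570.9,  44.1]), array([ 17.1, 236.3]), np.float64(106.37), array([571.4,  42.4]))
fin (array([611. , -95.8]), array([45.4, 13.3]), np.float64(3.819999999999993), array([617. , -91.3]))
left_grip scene [430.6 299.4] 0.74 [0.542  0.2137 0.078 ]
right_grip scene [258.1 226.2] 0.96 [ 0.607  -0.0996  0.078 ]
straightedge scene [337.6 270.2] 0.82 [0.5658 0.0496 0.035 ]
blue_tape scene [341.8 270.6] 0.64 [0.5588 0.0538 0.03  ]
8.7 [ 0.6096 -0.0963  0.1906] yaw 12.64 [  6.   22.6  -3.4  -0.  -64.   96.6] 0.5735675546590546
```

View pics/w3.png

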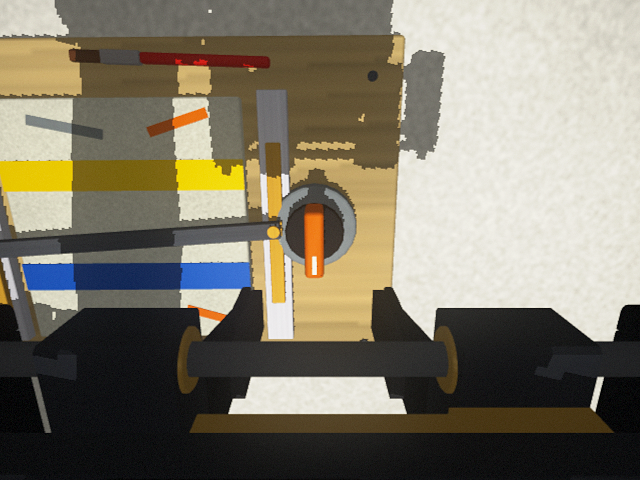

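The wrist view shows the bar skewed about 3.9° with its left end nearer, as planned. The right fin is at about (314,240), centred under the tool, so I'll descend and turn it anticlockwise by 58°.

Call:
apply_moves([
  [[0.001, 0, 0.03], 0],
  [[0, 0, 0.03], 0],
  [[0, 0, 0.03], 0],
  [[0, 0, 0.02], 0],
  [[0, 0, 0.014], 0],
])

```text
time_s: 9.12
tcp_pos: [0.6091, -0.0965, 0.0638]
ee_rot: [[0.976, 0.218, -0.004], [0.218, -0.976, 0.0], [-0.004, -0.001, -1.0]]
wrist_force: [-0.3, -0.2, -0.3]
gripper_width: 0.573
gripper_force: 0.0
```

Call:
apply_moves([
  [[0, 0, 0.006], 0],
  [[0, 0, 0], 0],
  [[0, 0, 0], 0],
  [[0, 0, 0], 0],
  [[0, 0, 0], 0],
], hand=0)

```text
time_s: 9.53
tcp_pos: [0.6116, -0.0964, 0.0621]
ee_rot: [[0.976, 0.218, 0.003], [0.218, -0.976, 0.0], [0.003, 0.001, -1.0]]
wrist_force: [0.3, 0.0, -0.7]
gripper_width: 0.279
gripper_force: 0.0
```

Call:
apply_moves([
  [[0, 0, 0], 0],
  [[0, 0, 0], 0],
  [[0, 0, 0], 0],
  [[0, 0, 0], 0],
  [[0, 0, 0], 0],
])

```text
time_s: 9.95
tcp_pos: [0.6111, -0.0966, 0.0616]
ee_rot: [[0.976, 0.219, 0.002], [0.219, -0.976, -0.0], [0.001, 0.001, -1.0]]
wrist_force: [-0.4, -1.0, 4.6]
gripper_width: 0.164
gripper_force: 30.0
```

Call:
apply_moves([
  [[0, 0, 0], 0],
  [[0, 0, 0], -2],
  [[0, 0, 0], -4],
  [[0, 0, 0], -5],
  [[0, 0, 0], -5],
])

```text
time_s: 10.37
tcp_pos: [0.6108, -0.0958, 0.0616]
ee_rot: [[0.876, 0.482, 0.001], [0.482, -0.876, 0.001], [0.001, -0.0, -1.0]]
wrist_force: [-2.3, 4.4, 8.0]
gripper_width: 0.156
gripper_force: 30.0
```

Call:
apply_moves([
  [[0, 0, 0], -5],
  [[0, 0, 0], -5],
  [[0, 0, 0], -5],
  [[0, 0, 0], -4],
  [[0, 0, 0], 0],
])

```text
time_s: 10.78
tcp_pos: [0.6101, -0.0948, 0.0615]
ee_rot: [[0.672, 0.74, -0.001], [0.74, -0.672, 0.002], [0.001, -0.002, -1.0]]
wrist_force: [-4.7, 6.6, 8.2]
gripper_width: 0.157
gripper_force: 30.0
```

```bash
python3 -c "
from h import *
report('t4',cams=('top','scene'))
p=imaging.capture('top')
for q in models.cut_out(p,'straightedge')[:1]: print(q['confidence'],rect(p,q['region'],.045))"
```

```text
left_grip top [215.3 269.9] 0.89 [0.5434 0.2075 0.078 ]
left_grip scene [427.3 297.6] 0.96 [0.5424 0.2082 0.078 ]
  tri [0.5431 0.2078 0.0784]
right_grip scene [257.  224.6] 0.74 [ 0.6055 -0.1038  0.078 ]
straightedge scene [338.7 266. ] 0.66 [0.5575 0.0454 0.035 ]
blue_tape scene [351.3 255.3] 0.97 [0.5207 0.0455 0.03  ]
11.2833 [ 0.61   -0.0948  0.0615] yaw 47.65 [ 6.100e+00  3.000e+01 -1.180e+01 -1.000e-01 -4.820e+01  1.316e+02] 0.16457982588174322
```

Call:
apply_moves([
  [[0, 0, 0], -5],
  [[0, 0, 0], -5],
  [[0, 0, 0], -5],
  [[0, 0, 0], -5],
  [[0, 0, 0], -3],
])

```text
time_s: 11.8
tcp_pos: [0.6088, -0.0941, 0.0615]
ee_rot: [[0.329, 0.944, -0.003], [0.944, -0.329, 0.003], [0.002, -0.004, -1.0]]
wrist_force: [-6.9, 9.7, 12.1]
gripper_width: 0.158
gripper_force: 30.0
```

Call:
apply_moves([
  [[0, 0, 0], 0],
  [[0, 0, 0], 0],
  [[0, 0, 0], 0],
  [[0, 0, 0], 0],
  [[0, 0, 0], 0],
])

```text
time_s: 12.22
tcp_pos: [0.6088, -0.0941, 0.0616]
ee_rot: [[0.331, 0.943, -0.003], [0.943, -0.331, 0.002], [0.001, -0.004, -1.0]]
wrist_force: [-7.8, 9.3, 11.5]
gripper_width: 0.16
gripper_force: 30.0
```

Call:
apply_moves([
  [[0, 0, 0], 0],
  [[0, 0, 0], 0],
  [[0, 0, 0], 0],
  [[0, 0, 0], 0],
  [[0, 0, 0], 0],
], hand=0.05)

```text
time_s: 12.63
tcp_pos: [0.6104, -0.0968, 0.06]
ee_rot: [[0.332, 0.943, -0.001], [0.943, -0.332, -0.0], [-0.0, -0.001, -1.0]]
wrist_force: [-0.3, -0.5, 0.7]
gripper_width: 0.451
gripper_force: 0.0
```

Call:
apply_moves([
  [[0, 0, -0.01], 0],
  [[0, 0, -0.03], 0],
  [[0, 0, -0.03], 0],
  [[0, 0, -0.03], 5],
  [[0, 0, -0.03], 5],
])

```text
time_s: 13.05
tcp_pos: [0.6105, -0.0968, 0.1927]
ee_rot: [[0.495, 0.869, 0.0], [0.869, -0.495, -0.0], [0.0, 0.0, -1.0]]
wrist_force: [1.1, 0.4, -0.4]
gripper_width: 0.572
gripper_force: 0.0
```

Call:
apply_moves([
  [[0, 0, 0], 6.5],
  [[0, 0, 0], 6.5],
  [[0, 0, 0], 6.5],
  [[0, 0, 0], 6.5],
  [[0, 0, 0], 6.5],
])

```text
time_s: 13.47
tcp_pos: [0.6105, -0.0968, 0.1914]
ee_rot: [[0.885, 0.466, 0.001], [0.466, -0.885, -0.0], [0.001, 0.0, -1.0]]
wrist_force: [-0.1, -0.2, 0.2]
gripper_width: 0.573
gripper_force: 0.0
```

Call:
apply_moves([
  [[0, 0, 0], 6.5],
  [[0, 0, 0], 6.5],
  [[0, 0, 0], 6.5],
  [[0, 0, 0], 6.5],
  [[0, 0, 0], 6.5],
])

```text
time_s: 13.88
tcp_pos: [0.6106, -0.0967, 0.1913]
ee_rot: [[0.997, -0.083, 0.001], [-0.083, -0.997, -0.0], [0.001, -0.0, -1.0]]
wrist_force: [0.1, 0.1, -0.2]
gripper_width: 0.574
gripper_force: 0.0
```

Call:
apply_moves([
  [[0, 0, 0], 6.5],
  [[0, 0, 0], 6.5],
  [[0, 0, 0], 0],
  [[-0.0198, -0.0341, 0], 0],
  [[-0.0198, -0.0341, 0], 0],
])

```text
time_s: 14.3
tcp_pos: [0.5931, -0.0205, 0.1907]
ee_rot: [[0.954, -0.3, 0.0], [-0.3, -0.954, -0.0], [0.0, 0.0, -1.0]]
wrist_force: [0.6, 0.2, -0.4]
gripper_width: 0.576
gripper_force: 0.0
```

Call:
apply_moves([
  [[-0.0198, -0.0341, 0], 0],
  [[-0.0198, -0.0341, 0], 0],
  [[-0.0198, -0.0341, 0], 0],
  [[-0.0198, -0.0341, 0], 0],
  [[-0.0198, -0.0341, 0], 0],
])

```text
time_s: 14.72
tcp_pos: [0.5491, 0.1744, 0.1913]
ee_rot: [[0.955, -0.296, 0.001], [-0.296, -0.955, 0.0], [0.001, -0.001, -1.0]]
wrist_force: [0.6, 1.0, -1.1]
gripper_width: 0.575
gripper_force: 0.0
```

Call:
apply_moves([
  [[-0.012, -0.022, 0], 0],
  [[-0.0078, -0.0121, 0], 0],
  [[0, 0, 0], 0],
])

```text
time_s: 14.97
tcp_pos: [0.5405, 0.2137, 0.1909]
ee_rot: [[0.956, -0.293, 0.001], [-0.293, -0.956, 0.001], [0.0, -0.001, -1.0]]
wrist_force: [0.2, 0.2, 0.5]
gripper_width: 0.579
gripper_force: 0.0
```

```bash
python3 -c "
from h import *
wr('w5');report('t5',cams=('top','scene'))"
```

```text
blue (array([530.6,  47.6]), array([ 24.5, 200. ]), np.float64(101.32), array([528.8,  49.7]))
0.96 bar (array([549.6,  67.9]), array([ 16.8, 228.7]), np.float64(99.27), array([550.7,  62.3]))
fin (array([552.3, 213.3]), array([ 6., 27.]), np.float64(157.39), array([553.7, 212.5]))
left_grip scene [430.3 301. ] 0.76 [0.5449 0.2149 0.078 ]
right_grip top [427.9 219.8] 0.71 [ 0.6084 -0.0964  0.078 ]
right_grip scene [259.4 226.3] 0.86 [ 0.6057 -0.0977  0.078 ]
  tri [ 0.6078 -0.0955  0.0815]
straightedge top [327.6 263.7] 0.95 [0.5491 0.0478 0.035 ]
straightedge scene [344.  264.8] 0.79 [0.5493 0.0509 0.035 ]
  tri [0.5483 0.0488 0.0323]
blue_tape top [324.5 276.8] 0.73 [0.5293 0.0531 0.03  ]
blue_tape scene [349.2 257.3] 0.7 [0.5267 0.0454 0.03  ]
  tri [0.5309 0.0509 0.0387]
15.5667 [0.5411 0.2108 0.1906] yaw -17.43 [ 37.3  19.2  -8.7  -0.  -62.1  35.3] 0.5755956296493888
```

View pics/w5.png

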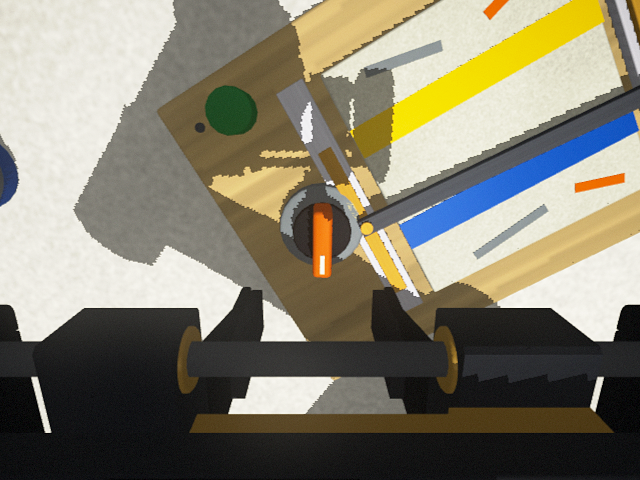

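The view shows the left fin aligned with the tool at about (322,240) and the bar skewed about -3.3° with the right end nearer. I'll grip the left knob again and turn it clockwise by 53°.

Call:
apply_moves([
  [[0, 0, 0.03], 0],
  [[0, 0, 0.03], 0],
  [[0, 0, 0.03], 0],
  [[0, 0, 0.02], 0],
  [[0, 0, 0.014], 0],
])

```text
time_s: 15.98
tcp_pos: [0.5398, 0.2103, 0.064]
ee_rot: [[0.954, -0.299, -0.003], [-0.299, -0.954, -0.002], [-0.003, 0.003, -1.0]]
wrist_force: [-0.6, -1.3, -0.4]
gripper_width: 0.574
gripper_force: 0.0
```

Call:
apply_moves([
  [[0, 0, 0.006], 0],
  [[0, 0, 0], 0],
  [[0, 0, 0], 0],
  [[0, 0, 0], 0],
  [[0, 0, 0], 0],
], hand=0)

```text
time_s: 16.4
tcp_pos: [0.5418, 0.2117, 0.0619]
ee_rot: [[0.954, -0.299, 0.002], [-0.299, -0.954, 0.002], [0.002, -0.002, -1.0]]
wrist_force: [-0.1, -0.0, -0.0]
gripper_width: 0.284
gripper_force: 0.0
```

Call:
apply_moves([
  [[0, 0, 0], 0],
  [[0, 0, 0], 0],
  [[0, 0, 0], 0],
  [[0, 0, 0], 0],
  [[0, 0, 0], 0],
])

```text
time_s: 16.82
tcp_pos: [0.5409, 0.21, 0.0616]
ee_rot: [[0.954, -0.299, -0.0], [-0.299, -0.954, -0.002], [0.0, 0.002, -1.0]]
wrist_force: [-0.8, -5.6, 6.0]
gripper_width: 0.163
gripper_force: 30.0
```

Call:
apply_moves([
  [[0, 0, 0], 0],
  [[0, 0, 0], 3],
  [[0, 0, 0], 5],
  [[0, 0, 0], 5],
  [[0, 0, 0], 5],
])

```text
time_s: 17.23
tcp_pos: [0.5405, 0.2092, 0.0616]
ee_rot: [[0.813, -0.582, -0.001], [-0.582, -0.813, -0.003], [0.001, 0.004, -1.0]]
wrist_force: [-1.3, -6.7, 7.1]
gripper_width: 0.158
gripper_force: 30.0
```

Call:
apply_moves([
  [[0, 0, 0], 5],
  [[0, 0, 0], 5],
  [[0, 0, 0], 5],
  [[0, 0, 0], 5],
  [[0, 0, 0], 5],
])

```text
time_s: 17.65
tcp_pos: [0.5395, 0.2083, 0.0616]
ee_rot: [[0.491, -0.871, -0.004], [-0.871, -0.491, -0.005], [0.002, 0.006, -1.0]]
wrist_force: [-3.9, -8.5, 10.2]
gripper_width: 0.16
gripper_force: 30.0
```

Call:
apply_moves([
  [[0, 0, 0], 5],
  [[0, 0, 0], 5],
  [[0, 0, 0], 0],
  [[0, 0, 0], 0],
  [[0, 0, 0], 0],
])

```text
time_s: 18.07
tcp_pos: [0.539, 0.2081, 0.0616]
ee_rot: [[0.335, -0.942, -0.005], [-0.942, -0.335, -0.005], [0.003, 0.006, -1.0]]
wrist_force: [-4.8, -9.1, 10.2]
gripper_width: 0.157
gripper_force: 30.0
```

```bash
python3 -c "
from h import *
report('t6',cams=('top','scene'))
p=imaging.capture('top')
for q in models.cut_out(p,'straightedge')[:1]: print(q['confidence'],rect(p,q['region'],.045))"
```

```text
left_grip top [215.  272.3] 0.42 [0.54  0.208 0.078]
right_grip top [428.  219.6] 0.94 [ 0.6086 -0.0965  0.078 ]
right_grip scene [257.3 225.8] 0.88 [ 0.6072 -0.1014  0.078 ]
  tri [ 0.6092 -0.0967  0.0828]
straightedge top [327.5 272.6] 0.67 [0.5357 0.0482 0.035 ]
straightedge scene [349.4 259.8] 0.83 [0.5343 0.0514 0.035 ]
  tri [0.5347 0.0496 0.0339]
blue_tape top [325.9 276.2] 0.79 [0.5302 0.051  0.03  ]
blue_tape scene [347.1 256.6] 0.68 [0.528  0.0415 0.03  ]
  tri [0.5324 0.0482 0.0398]
18.5667 [0.539  0.2081 0.0616] yaw -70.45 [ 37.2  27.  -17.6   0.1 -45.8 -17.7] 0.15692448582055193
0.78 (array([536.7,  49.4]), array([ 16.3, 259.8]), np.float64(105.68), array([537.4,  47.6]))
```

Call:
apply_moves([
  [[0, 0, 0], 0],
  [[0, 0, 0], 0],
  [[0, 0, 0], 0],
  [[0, 0, 0], 0],
  [[0, 0, 0], 0],
], hand=0.05)

```text
time_s: 19.08
tcp_pos: [0.5412, 0.2118, 0.0605]
ee_rot: [[0.336, -0.942, 0.001], [-0.942, -0.336, 0.001], [-0.0, -0.001, -1.0]]
wrist_force: [0.2, 0.8, -0.0]
gripper_width: 0.449
gripper_force: 0.0
```

Call:
apply_moves([
  [[0, 0, -0.01], 0],
  [[0, 0, -0.03], 0],
  [[0, 0, -0.03], 0],
  [[0, 0, -0.03], 5],
  [[0, 0, -0.03], 5],
])

```text
time_s: 19.5
tcp_pos: [0.5409, 0.2113, 0.1928]
ee_rot: [[0.163, -0.987, 0.001], [-0.987, -0.163, 0.0], [-0.0, -0.001, -1.0]]
wrist_force: [-0.8, 1.3, -0.1]
gripper_width: 0.574
gripper_force: 0.0
```

Call:
apply_moves([
  [[0, 0, 0], 6],
  [[0, 0, 0], 6],
  [[0, 0, 0], 6],
  [[0, 0, 0], 6],
  [[0, 0, 0], 5],
])

```text
time_s: 19.92
tcp_pos: [0.5411, 0.2114, 0.1915]
ee_rot: [[-0.336, -0.942, 0.001], [-0.942, 0.336, 0.001], [-0.001, -0.001, -1.0]]
wrist_force: [0.7, -0.1, 0.6]
gripper_width: 0.578
gripper_force: 0.0
```

Call:
apply_moves([
  [[0, 0, 0], 0],
  [[0.0335, -0.021, 0], 0],
  [[0.0335, -0.021, 0], 0],
  [[0.0335, -0.021, 0], 0],
  [[0.0335, -0.021, 0], 0],
])

```text
time_s: 20.33
tcp_pos: [0.5759, 0.0557, 0.1912]
ee_rot: [[-0.328, -0.945, 0.001], [-0.945, 0.328, 0.0], [-0.0, -0.001, -1.0]]
wrist_force: [0.1, -0.8, -0.2]
gripper_width: 0.576
gripper_force: 0.0
```

Call:
apply_moves([
  [[0.0335, -0.021, 0], 0],
  [[0.0335, -0.021, 0], 0],
  [[0.0335, -0.021, 0], 0],
  [[0.023, -0.0142, 0], 0],
  [[0.0105, -0.0068, 0], 0],
])

```text
time_s: 20.75
tcp_pos: [0.6108, -0.1008, 0.1908]
ee_rot: [[-0.333, -0.943, 0.0], [-0.943, 0.333, -0.0], [0.0, -0.001, -1.0]]
wrist_force: [0.5, -0.2, 0.3]
gripper_width: 0.575
gripper_force: 0.0
```

Call:
apply_moves([
  [[0, 0, 0], 0],
  [[0, 0, 0], 0],
])

```text
time_s: 20.92
tcp_pos: [0.6104, -0.0975, 0.1905]
ee_rot: [[-0.332, -0.943, -0.0], [-0.943, 0.332, 0.0], [-0.0, 0.0, -1.0]]
wrist_force: [0.6, -0.1, 0.1]
gripper_width: 0.578
gripper_force: 0.0
```

```bash
python3 -c "
from h import *
wr('w7');report('t7',cams=('top','scene'))"
```

```text
blue (array([544.5, -29.3]), array([17.6, 43.3]), np.float64(107.48), array([544.6, -31.8]))
0.71 bar (array([557.8, -22.8]), array([ 14.7, 113.3]), np.float64(104.98), array([559.5, -28.5]))
fin (array([ 603.7, -111.1]), array([19.4, 12.7]), np.float64(89.64), array([ 602.6, -112.5]))
left_grip scene [430.6 296.6] 0.68 [0.5375 0.2111 0.078 ]
right_grip scene [253.8 224.6] 0.68 [ 0.6091 -0.1082  0.078 ]
straightedge scene [347.7 259.4] 0.81 [0.5355 0.0485 0.035 ]
blue_tape scene [347.8 256.5] 0.52 [0.527  0.0423 0.03  ]
21.5167 [ 0.6104 -0.0972  0.1906] yaw -109.37 [  5.9  22.7  -3.3  -0.  -64.  -25.3] 0.5701389978511789
```

View pics/w7.png

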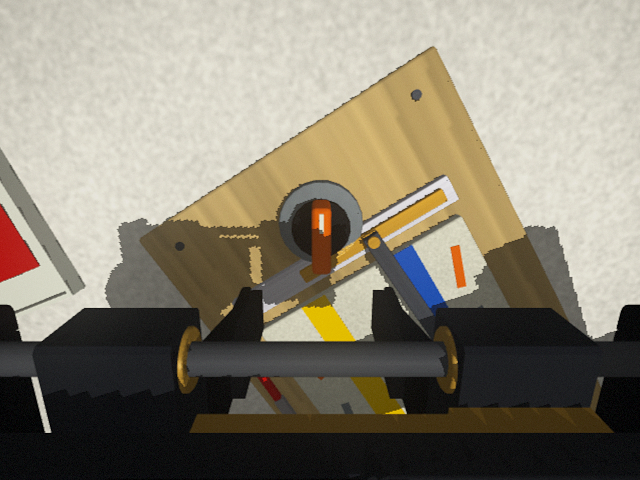

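The right fin is aligned with the tool at about (321,235). I'll grip it and turn the last 25° anticlockwise.

Call:
apply_moves([
  [[0, 0, 0.03], 0],
  [[0, 0, 0.03], 0],
  [[0, 0, 0.03], 0],
  [[0, 0, 0.02], 0],
  [[0, 0, 0.014], 0],
])

```text
time_s: 21.93
tcp_pos: [0.6089, -0.0975, 0.0638]
ee_rot: [[-0.332, -0.943, -0.004], [-0.943, 0.332, 0.0], [0.001, 0.004, -1.0]]
wrist_force: [0.5, 0.0, 0.2]
gripper_width: 0.577
gripper_force: 0.0
```

Call:
apply_moves([
  [[0, 0, 0.006], 0],
  [[0, 0, 0], 0],
  [[0, 0, 0], 0],
  [[0, 0, 0], 0],
  [[0, 0, 0], 0],
], hand=0)

```text
time_s: 22.35
tcp_pos: [0.6114, -0.0974, 0.0621]
ee_rot: [[-0.332, -0.943, 0.003], [-0.943, 0.332, 0.0], [-0.001, -0.003, -1.0]]
wrist_force: [-0.3, -0.4, 0.7]
gripper_width: 0.282
gripper_force: 0.0
```

Call:
apply_moves([
  [[0, 0, 0], 0],
  [[0, 0, 0], 0],
  [[0, 0, 0], 0],
  [[0, 0, 0], 0],
  [[0, 0, 0], 0],
])

```text
time_s: 22.77
tcp_pos: [0.6078, -0.0967, 0.0612]
ee_rot: [[-0.332, -0.943, -0.005], [-0.943, 0.332, 0.001], [0.001, 0.005, -1.0]]
wrist_force: [-6.4, 4.0, 5.2]
gripper_width: 0.16
gripper_force: 30.0
```

Call:
apply_moves([
  [[0, 0, 0], -5],
  [[0, 0, 0], -5],
  [[0, 0, 0], -5],
  [[0, 0, 0], -5],
  [[0, 0, 0], -5],
])

```text
time_s: 23.18
tcp_pos: [0.6075, -0.0967, 0.0612]
ee_rot: [[0.101, -0.995, -0.006], [-0.995, -0.101, 0.001], [-0.002, 0.006, -1.0]]
wrist_force: [-7.3, 3.8, 5.8]
gripper_width: 0.161
gripper_force: 30.0
```

Call:
apply_moves([
  [[0, 0, 0], 0],
  [[0, 0, 0], 0],
  [[0, 0, 0], 0],
])

```text
time_s: 23.43
tcp_pos: [0.6074, -0.0967, 0.0612]
ee_rot: [[0.098, -0.995, -0.006], [-0.995, -0.098, 0.001], [-0.001, 0.006, -1.0]]
wrist_force: [-7.2, 3.7, 6.6]
gripper_width: 0.155
gripper_force: 30.0
```

Call:
apply_moves([
  [[0, 0, 0], 0],
  [[0, 0, 0], 0],
  [[0, 0, 0], 0],
  [[0, 0, 0], 0],
  [[0, 0, 0], 0],
], hand=0.05)

```text
time_s: 23.85
tcp_pos: [0.6109, -0.0975, 0.0608]
ee_rot: [[0.098, -0.995, 0.001], [-0.995, -0.098, -0.0], [0.0, -0.001, -1.0]]
wrist_force: [0.3, -0.6, -0.1]
gripper_width: 0.45
gripper_force: 0.0
```

Call:
apply_moves([
  [[0, 0, -0.01], 0],
  [[0, 0, -0.03], 0],
  [[0, 0, -0.03], 0],
  [[0, 0, -0.03], 0],
  [[0, 0, -0.03], 0],
])

```text
time_s: 24.27
tcp_pos: [0.6105, -0.0976, 0.1929]
ee_rot: [[0.098, -0.995, 0.001], [-0.995, -0.098, -0.0], [0.0, -0.001, -1.0]]
wrist_force: [0.4, 0.4, -0.3]
gripper_width: 0.572
gripper_force: 0.0
```

Call:
apply_moves([
  [[0, 0, -0.03], 0],
  [[0, 0, -0.03], 0],
  [[0, 0, -0.03], 0],
  [[0, 0, 0], 0],
  [[0, 0, 0], 0],
])

```text
time_s: 24.68
tcp_pos: [0.6113, -0.0975, 0.2838]
ee_rot: [[0.098, -0.995, 0.006], [-0.995, -0.098, 0.0], [0.0, -0.006, -1.0]]
wrist_force: [0.4, 0.1, -0.6]
gripper_width: 0.575
gripper_force: 0.0
```

```bash
python3 -c "
from h import *
report('t8',cams=('top','scene'))
p=imaging.capture('top')
for q in models.cut_out(p,'straightedge')[:1]: print(q['confidence'],rect(p,q['region'],.045))
p=imaging.capture('scene');cv2.imwrite('pics/s8.png',cv2.resize(p['frame'][180:400,170:500],None,fx=2,fy=2))
for q in models.cut_out(p,'straightedge')[:1]: print(q['confidence'],rect(p,q['region'],.045))"
```

```text
left_grip scene [427.8 296.5] 0.86 [0.5402 0.2076 0.078 ]
right_grip scene [259.1 227.5] 0.97 [ 0.608  -0.0961  0.078 ]
straightedge scene [350.1 259.1] 0.76 [0.5322 0.0513 0.035 ]
blue_tape scene [349.1 259.1] 0.72 [0.5301 0.0478 0.03  ]
25.1833 [ 0.6104 -0.0974  0.28  ] yaw -84.39 [  5.9  19.6   5.   -0.  -75.4  -0.3] 0.5729672999000447
0.96 (array([549. , -36.4]), array([15.8, 87.6]), np.float64(103.28), array([549.2, -36. ]))
0.58 (array([534.4,  46.6]), array([ 22.6, 259.3]), np.float64(102.48), array([533.6,  52.3]))
```

View pics/s8.png

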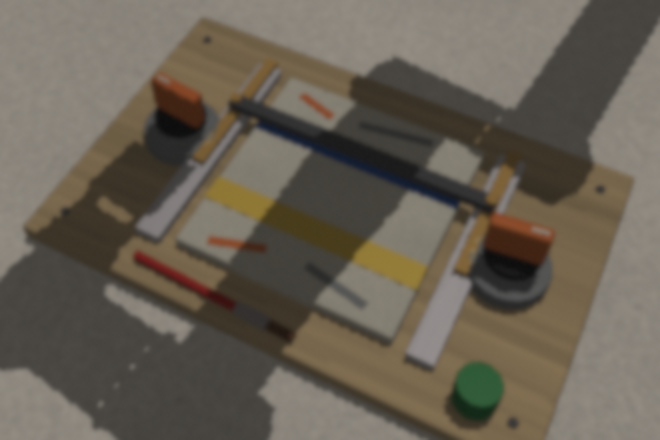

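The picture shows the bar lying along the blue tape, from about (240,105) to (490,205). It is about 0–2 mm off centre and under 1° out of square, and the robot is clear of everything.

```bash
python3 -c "
from h import *
print(r.finish_job())"
```

```text
the job is handed in; nothing more can be done
None
```

I moved the straightedge onto the blue tape using only the two knobs, never measuring it more than about 4° out of square, and handed the job in at about 25 s; it measured within about 2–3 mm of the tape's centre line and under 1° out of parallel, but the hand-in call gave no verdict.

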